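Take the used twine spool off its stand

TASK

Clear the kitchen twine stand for a new spool: swing its guide arm well aside, slide the used spool up off the spindle and stand it upright on its end in the wooden tray. Leave the guide arm swung aside and do not disturb the full spool on the worktop.

Things in the scene. Friction and masses are not known exactly. Their poses are not given: they have to be found in the camera images.
- stand: twine stand, fixed: dark wooden foot, top 18 mm high, from x = -55 to +115 and y = -55 to +55 mm; an upright steel spindle, 14 mm in diameter, rounded top 112 mm above the worktop; and at x = +85 mm an upright steel pillar, 12 mm in diameter with a 22 mm collar, that carries the guide arm. Origin: on the spindle's axis at worktop level; x points from spindle to pillar, z up
- pillar_top (a point): point on the pillar's axis, 138 mm above the worktop, at the height of the guide arm's rod: the arm swivels about the vertical through it
- guide_arm (a joint): swivel of the guide arm about the pillar, -2.2 to 2.2 rad; light friction (0.5 N at its end), stays where left. At 0 it lies over the spindle along the stand's -x and blocks the spool's way up; positive: counterclockwise from above (end moves to the stand's -y). Level 7 mm steel rod 138 mm above the worktop, a 24 mm ring over the spindle, and at its end, 116 mm out, an upright stem with a ball
- guide_knob (a point): centre of the steel ball (diameter 16 mm) on the upright stem at the guide arm's end, 116 mm from the pillar's axis, 166 mm above the worktop; the stem below it reaches down to the rod at 138 mm
- used_spool: the nearly finished spool: a straight cylinder of beige twine cross-wound on a cardboard core, diameter 58 mm, height 80 mm, round bore of 28 mm right through, about 0.09 kg, stands loosely over the spindle of the stand. Origin: centre of its underside (21 mm above the worktop at the start), z along its axis, up
- tray: loose shallow open tray of light wood, 190 x 150 mm outside (along its x and y), walls 6 mm thick and 34 mm high, flat floor 6 mm above the worktop, empty, 0.6 kg. Origin: centre of its underside, z up
- full_spool: the new spool, of the same twine and the same height of 80 mm but 92 mm in diameter, standing loose on the worktop at the right; not to be disturbed. Origin: centre of its underside

How it is judged (in metres and radians):
On the way, in this order (a step that is already met when the one before it is completed fails the run):
1. the guide arm is swung well aside from over the spindle (at least 0.7 rad either way) ((value of joint guide_arm above 0.7 rad or value of joint guide_arm below -0.7 rad)), for 0.2 s.
2. the used spool is lifted clear above the tip of the spindle (z of used_spool in the frame of stand above 0.114 m), for 0.1 s.
At the end, for the whole second after the job is handed in: The used spool stands at rest in the tray, upright within 0.12 rad (not turned over), its underside on the tray floor (under 12 mm above the tray's underside); the tray lies flat on the worktop; the guide arm is still at least 0.7 rad away from over the spindle ((value of joint guide_arm above 0.7 rad or value of joint guide_arm below -0.7 rad) and x of used_spool in the frame of tray between -0.075 and 0.075 m and y of used_spool in the frame of tray between -0.055 and 0.055 m and z of used_spool in the frame of tray between 0 and 0.012 m and angle between used_spool's own z axis and vertical below 0.12 rad and height (world z) of tray below 0.008 m and angle between tray's own z axis and vertical below 0.08 rad and linear speed of used_spool below 0.02 m/s); the robot touches nothing.
It fails at once if the full spool is shifted by more than 40 mm or knocked over (distance of full_spool from where it was at the start of the episode above 0.04 m or angle between full_spool's own z axis and vertical above 0.4 rad).
It also fails if it takes over 64 s, if anything falls off the work surface, if the arm or the gripper's body presses on something with over 40 N, if the wrist force passes 120 N, or if a joint passes its speed limit or range.

ROBOT

A 6-joint arm with a two-finger parallel gripper is mounted at the origin on a cart in front of the work surface, level with it; the furniture and walls round the work are solid. World frame = base frame: x ahead of the robot, y to its left, z up, the work surface at z = 0. Lengths are in mm, angles in rad, forces in N, time in s.
With the tool pointing down it reaches from about 400 to 825 mm from the base axis. Payload 7 kg.
Tool frame: the origin (TCP) lies midway between the tips of the shut fingers; the grasp point (between the pads) lies 19 mm behind it; z points along the fingers, y is the line along which they close (so a half turn about z gives the same grasp; the last joint's range is limited). The gripper opens to 88 mm and grips with 3 to 60 N. Pads are 19 mm wide; open, the fingers measure 130 mm over their backs; the gripper's body (78 mm by 193 mm) begins 47 mm behind the grasp point.
Start: joints at [-1.018, 0.359, 0.012, 0, -1.224, -0.288], TCP at [176.632, -651.457, 226.561] pointing down, gripper open.
Joint ranges: [-3.07, 3.07], [-1.43, 2.12], [-1.02, 1.25], [-3.03, 1.67], [-3.05, -0], [-3.03, 3.03]. Speed limits (rad/s): [2.39, 2.39, 3.01, 3.14, 3.14, 3.14].

INTERFACE

Orientations are given as a unit quaternion [x, y, z, w].
In Python, from rig import bot gives the robot as it stands.
- The arm moves only by the tool drive_effector, called after "Emit:" by a JSON object that holds its "fn" and its "kwargs", one argument or row to a line. Schema: {"type":"object","properties":{"plan":{"type":"array","items":{"type":"number"},"minItems":7,"maxItems":140},"grip_n":{"type":"number"},"only":{"type":"string"},"quiet":{"type":"boolean"},"lines":{"type":"string"}},"required":["plan"],"additionalProperties":false}. plan is one flat list of numbers that holds 1 to 20 rows one after another, with no inner brackets; each row has 7 numbers: a rotation vector rx, ry, rz in fractions of the full range, 1 being pi/2 rad, then dx, dy, dz in fractions of the full range, 1 being 1000 mm, then the opening from 0.0 (shut) to 1.0 (fully open); each row is the pose to reach, as a shift and turn from the pose commanded when the call began, along the tool's axes at that moment; what a row does not reach only later rows make up. A row lasts 1/8 s, in which the tool goes at most 62.5 mm and 0.188 rad, less where a joint would pass 70% of its speed; a pose out of reach is approached as far as the arm can. The fingers move at their own pace and stop on an object; grip_n is the grip in N (left out, the last holds). Time passes only in rows, so rows that do not move let the fingers close. The tool returns the time, the measured TCP pose, the force, the opening and the grip force at its end. only (a regular expression) keeps the lines of the reply that match it, lines (a string "A,B") keeps lines A to B, and quiet returns only ok. No shift or turn number may pass 1 either way. Input that does not fit is refused with a message, and nothing moves.
- bot.observe(): the state, without advancing time (a new reading comes with each control period).
- bot.capture(name): name is "scene" or "side" or "wrist"; returns a dict with "pixels" (384x512x3 uint8, red, green, blue), "z_map" (384x512 float32, mm along the optical axis (not along the pixel's ray), 0 where there is no reading), "K" (3x3 intrinsics, pixels), "R" (3x3) and "t" (3): a world point X has camera coordinates R X + t. Camera axes: x right, y down, z forward; pixel columns grow to the right and rows downward; lengths in mm; the calibration is good to about 2 mm. A picture is of the moment at which its call begins.
- bot.job_done(): hands the job in; it is judged then, once.
The state is a dict: "time": time; "joints": joint angles; "joint_vel": joint speeds; "joint_efforts": joint torques, N m; "ee_pos": TCP position; "ee_rot": TCP orientation; "force": force on the tool from outside, world axes, zero at the start; "moment": the same for the moment, N m; "finger_gap": opening from 0.0 (shut) to 1.0 (fully open); "grasp_force": force on a finger pad.
Only numpy, scipy, OpenCV 4.12 (cv2) and the standard library are available. Lean on these libraries where they do the work, as an engineer would, in place of code of your own. Each camera call takes 0.05 s, during which the arm holds its last target. There are 200 camera calls.

## Working session

There is one attempt and no reset: what is moved stays moved. The work goes in short steps, Python scripts to look and compute and a tool call to move; the robot and the scene stay as the last step left them, time stands still between calls to the robot, and variables do not carry over. Pictures are saved under pics/ and viewed, at most 10 in all, crops included, and the job is handed in when it is done.

```bash
mkdir -p pics; ls
```

Run:
```python
from rig import bot
import cv2,numpy as np
s=bot.observe(); print({k:np.round(s[k],3) for k in s})
for n in("scene","side"):
    c=bot.capture(n); cv2.imwrite(f"pics/{n}0.png",c["pixels"][...,::-1]); np.savez(f"{n}0.npz",**c); print(n,c["K"].tolist(),(-c["R"].T@c["t"]).round())
```

```text
pics
rig.py
{'time': np.float64(0.0), 'joints': array([-1.018,  0.359,  0.011, -0.   , -1.224, -0.288]), 'joint_vel': array([ 0.   , -0.001,  0.001,  0.001, -0.001,  0.001]), 'joint_efforts': array([-0.0000e+00, -5.8271e+01,  2.9306e+01,  6.9970e+00,  7.0000e-03,
       -0.0000e+00]), 'ee_pos': array([ 176.514, -651.014,  225.612]), 'ee_rot': array([-0.132,  0.991,  0.001, -0.   ]), 'force': array([ 0.216, -0.341,  0.754]), 'moment': array([-0.016, -0.018,  0.009]), 'grasp_force': np.float64(0.0), 'finger_gap': np.float64(0.998)}
scene [[484.0217313040522, 0.0, 255.40405528287528], [0.0, 484.0217313040522, 190.7186143945413], [0.0, 0.0, 1.0]] [ 43. 934. 660.]
side [[379.7638097810308, 0.0, 250.40142647804714], [0.0, 379.7638097810308, 186.94968885611246], [0.0, 0.0, 1.0]] [456. 666. 634.]
```

View pics/scene0.png

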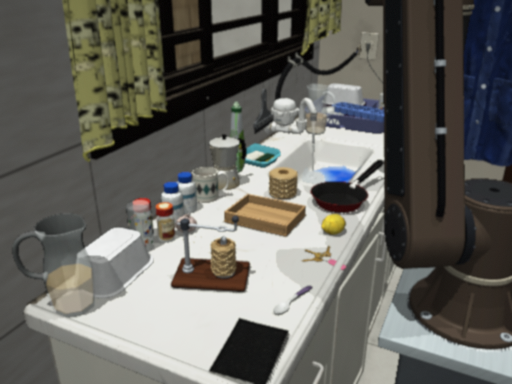

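View pics/side0.png

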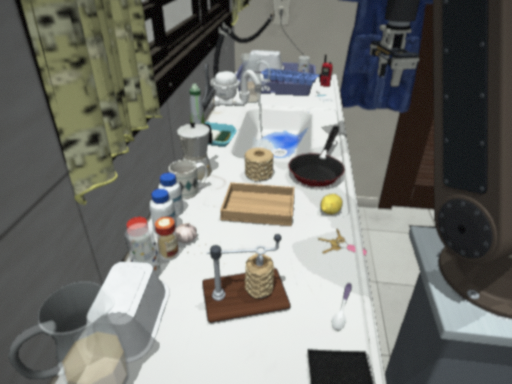

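The side view shows the foot around (245,295), spool at (260,277), pillar top at (215,252), knob at (277,238), tray at (258,204) and full spool at (258,163).

Create v.py:
```python
import numpy as np,cv2
def world(c):
    h,w=c["z_map"].shape; u,v=np.meshgrid(np.arange(w),np.arange(h)); z=c["z_map"]
    P=np.stack([(u-c["K"][0,2])*z/c["K"][0,0],(v-c["K"][1,2])*z/c["K"][1,1],z],-1)
    W=(P-c["t"])@c["R"]; W[z==0]=np.nan
    return W
def proj(c,X): p=c["K"]@(c["R"]@np.asarray(X,float)+c["t"]); return p[:2]/p[2]
```

Run:
```python
from v import *
for n,pts in(("side",dict(spool=(260,285),spooltop=(258,260),pil=(215,251),knob=(277,238),tray=(258,206),full=(258,153),foot=(240,308),table=(300,250))),("scene",dict(spool=(223,265),pil=(184,223),knob=(236,219),tray=(265,217),full=(283,185)))):
    c=dict(np.load(n+"0.npz")); W=world(c)
    for k,(u,v) in pts.items(): print(n,k,np.nanmedian(W[v-1:v+2,u-1:u+2].reshape(-1,3),0).round(1))
    hsv=cv2.cvtColor(c["pixels"],cv2.COLOR_RGB2HSV); 
    t=W[pts["tray"][1],pts["tray"][0]]
    d=np.abs(W-t); m=(d[...,0]<140)&(d[...,1]<140)&(W[...,2]>26)&(W[...,2]<42)&(hsv[...,1]>50)
    r=cv2.minAreaRect(W[m][:,:2].astype(np.float32)); print("trayrim",m.sum(),r)
    s=W[pts["spool"][1],pts["spool"][0]]
    d=np.abs(W-s); near=(d[...,0]<160)&(d[...,1]<160)
    m=near&(W[...,2]>12)&(W[...,2]<24)&(hsv[...,2]<130)&(hsv[...,1]>80)
    print("foot",m.sum(),cv2.minAreaRect(W[m][:,:2].astype(np.float32)))
    m=near&(W[...,2]>40)&(W[...,2]<98)&(hsv[...,1]>50)&(d[...,0]<70)&(d[...,1]<70)
    from scipy.optimize import least_squares
    q=W[m]; f=least_squares(lambda p:np.hypot(q[:,0]-p[0],q[:,1]-p[1])-29,s[:2]+np.array([0,-20]),loss="soft_l1",f_scale=2); print("spool axis",m.sum(),f.x,f.cost)
    m=near&(W[...,2]>125)&(W[...,2]<190); print("high pts",m.sum()); 
    q=W[m]; print(q[::max(1,len(q)//40)].round().tolist())
    m=near&(W[...,2]>156)&(W[...,2]<180); print("knob?",W[m].round().tolist()[:20])
```

```text
side spool [508.5 154.   60.9]
side spooltop [515.7 130.7 105.3]
side pil [592.2 162.3 148. ]
side knob [480.9 135.2 170. ]
side tray [ 552.5 -178.8    5.5]
side full [ 577.8 -377.8   65.1]
side foot [544.2 180.4  18.8]
side table [431.4 -23.2   0.7]
trayrim 490 ((528.5361328125, -209.87545776367188), (212.65830993652344, 229.74998474121094), 89.44808197021484)
foot 2281 ((541.9033813476562, 139.52413940429688), (162.5833282470703, 103.26276397705078), 20.06559181213379)
spool axis 686 [513.88303058 125.22807119] 1921.663635368201
high pts 489
[[484.0, 126.0, 173.0], [483.0, 132.0, 174.0], [476.0, 130.0, 171.0], [483.0, 136.0, 170.0], [475.0, 134.0, 167.0], [481.0, 131.0, 156.0], [479.0, 131.0, 151.0], [511.0, 128.0, 142.0], [591.0, 152.0, 151.0], [505.0, 128.0, 140.0], [592.0, 155.0, 151.0], [509.0, 131.0, 140.0], [486.0, 130.0, 142.0], [590.0, 157.0, 151.0], [527.0, 138.0, 142.0], [495.0, 135.0, 143.0], [598.0, 160.0, 150.0], [571.0, 147.0, 141.0], [549.0, 144.0, 142.0], [526.0, 140.0, 141.0], [493.0, 135.0, 141.0], [592.0, 163.0, 151.0], [572.0, 150.0, 142.0], [550.0, 146.0, 141.0
[... 2104 characters left out ...]
0], [516.0, 139.0, 139.0], [491.0, 130.0, 140.0], [592.0, 165.0, 131.0], [521.0, 143.0, 137.0], [502.0, 142.0, 141.0], [487.0, 133.0, 140.0], [516.0, 148.0, 138.0], [501.0, 139.0, 138.0], [484.0, 133.0, 139.0], [503.0, 145.0, 138.0]]
knob? [[483.0, 130.0, 174.0], [481.0, 129.0, 174.0], [480.0, 127.0, 173.0], [484.0, 133.0, 173.0], [481.0, 133.0, 174.0], [481.0, 130.0, 172.0], [477.0, 132.0, 174.0], [477.0, 127.0, 172.0], [485.0, 135.0, 171.0], [483.0, 135.0, 172.0], [481.0, 133.0, 172.0], [478.0, 135.0, 173.0], [478.0, 131.0, 171.0], [475.0, 132.0, 173.0], [472.0, 133.0, 174.0], [484.0, 137.0, 170.0], [482.0, 136.0, 170.0], [480.0, 136.0, 171.0], [478.0, 135.0, 171.0], [475.0, 135.0, 171.0]]
```

Careful with the scale: shifts go in shares of 1000 mm and turns go in shares of pi/2 rad. That gives: 675 mm / 1000 = 0.675, -498 mm / 1000 = -0.498.

Emit:
{"fn": "drive_effector", "kwargs": {
  "plan": [0,0,0,-0.382,0.364,0,0.5,0,0,0,-0.382,0.364,0,0.5,0,0,0,-0.382,0.364,0,0.5,0,0,0,-0.382,0.364,0,0.5,0,0,0,-0.382,0.364,0,0.5,0,0,0,-0.382,0.364,0,0.5,0,0,0,-0.382,0.364,0,0.5,0,0,0,-0.382,0.364,0,0.5,0,0,0,-0.382,0.364,0,0.5,0,0,0,-0.382,0.364,0,0.5,0,0,0,-0.498,0.675,0,0.5,0,0,0,-0.498,0.675,0,0.5,0,0,0,-0.498,0.675,0,0.5,0,0,0,-0.498,0.675,0,0.5,0,0,0,-0.498,0.675,0,0.5,0,0,0,-0.498,0.675,0,0.5,0,0,0,-0.498,0.675,0,0.5,0,0,0,-0.498,0.675,0,0.5],
  "grip_n": 5
}}

```text
time: 2.35
ee_pos: [480.4, 129.1, 226.4]
ee_rot: [-0.132, 0.991, -0.0, -0.0]
force: [0.7, -0.0, 0.4]
finger_gap: 0.501
grasp_force: 0.0
```

Create w.py:
```python
from rig import bot
from v import *
import sys
n,tag=sys.argv[1:3]; c=bot.capture(n); cv2.imwrite(f"pics/{tag}.png",c["pixels"][...,::-1]); np.savez(tag+".npz",**c)
```

```bash
python3 w.py wrist w1
```

Run:
```python
from rig import bot
from v import *
c=dict(np.load("w1.npz")); W=world(c)
for a,b in((160,185),(128,156)):
    m=(W[...,2]>a)&(W[...,2]<b)&(abs(W[...,0]-530)<120)&(abs(W[...,1]-140)<60); print(m.sum(),np.nanmean(W[m],0) if m.any() else '', W[m][::max(1,m.sum()//12)].round().tolist())
s=bot.observe(); print(s["joints"].round(3),s["ee_pos"].round(1),s["ee_rot"].round(3))
```

```text
315 [480.03958652 129.24383741 170.54500724] [[476.0, 125.0, 164.0], [474.0, 128.0, 170.0], [477.0, 125.0, 170.0], [476.0, 131.0, 170.0], [480.0, 123.0, 170.0], [479.0, 128.0, 173.0], [478.0, 132.0, 173.0], [485.0, 123.0, 167.0], [482.0, 128.0, 173.0], [481.0, 134.0, 173.0], [485.0, 128.0, 171.0], [485.0, 137.0, 169.0], [488.0, 132.0, 170.0]]
1118 [553.46929601 145.78450151 142.74891438] [[479.0, 128.0, 141.0], [503.0, 139.0, 141.0], [508.0, 144.0, 140.0], [518.0, 133.0, 140.0], [523.0, 136.0, 140.0], [535.0, 140.0, 140.0], [548.0, 142.0, 141.0], [586.0, 149.0, 140.0], [585.0, 158.0, 144.0], [590.0, 164.0, 141.0], [593.0, 148.0, 150.0], [595.0, 156.0, 151.0], [604.0, 158.0, 148.0]]
[ 0.658  0.064 -0.369 -0.    -1.138 -1.965] [480.4 129.  226.5] [-0.131  0.991 -0.    -0.   ]
```

View pics/w1.png

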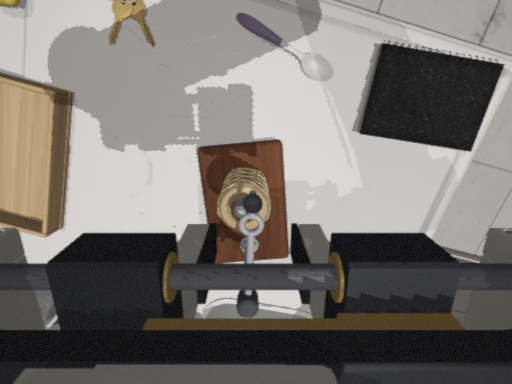

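The wrist view shows the knob at (252,203) directly below and between the fingers, the ring at (250,226) and the pillar at (247,303). Descend and grip the knob lightly.

Scaled: 78 mm / 1000 = 0.078, 45 mm / 1000 = 0.045.

Emit:
{"fn": "drive_effector", "kwargs": {
  "plan": [0,0,0,0,0,0.045,0.5,0,0,0,0,0,0.078,0.5,0,0,0,0,0,0.078,0.5,0,0,0,0,0,0.078,0,0,0,0,0,0,0.078,0,0,0,0,0,0,0.078,0,0,0,0,0,0,0.078,0,0,0,0,0,0,0.078,0],
  "grip_n": 5
}}

```text
time: 3.4
ee_pos: [481.0, 130.5, 149.2]
ee_rot: [-0.132, 0.991, 0.0, 0.001]
force: [-0.5, 0.0, 4.8]
finger_gap: 0.172
grasp_force: 5.0
```

Run:
```python
from rig import bot
import numpy as np
from scipy.spatial.transform import Rotation as R
s=bot.observe(); T=R.from_quat(s["ee_rot"]).as_matrix(); p=s["ee_pos"]; P=np.array([593,157,p[2]])
for a in np.arange(.17,1.71,.17):
    q=P+R.from_rotvec([0,0,a]).apply(p-P); print(round(a,2),(T.T@(q-p)).round(1),q.round())
```

```text
0.17 [ -1.  -19.5   0. ] [487. 112. 149.]
0.34 [ -5.3 -38.6   0. ] [496.  95. 149.]
0.51 [-12.8 -56.6   0. ] [508.  79. 149.]
0.68 [-23.2 -73.2   0. ] [523.  66. 149.]
0.85 [-36.2 -87.7   0. ] [539.  55. 149.]
1.02 [-51.6 -99.8   0.1] [557.  48. 149.]
1.19 [-6.870e+01 -1.092e+02  1.000e-01] [576.  43. 149.]
1.36 [-8.720e+01 -1.155e+02  1.000e-01] [595.  42. 149.]
1.53 [-1.065e+02 -1.186e+02  1.000e-01] [615.  44. 149.]
1.7 [-1.260e+02 -1.184e+02  1.000e-01] [634.  49. 149.]
```

Scaled: -118.6 mm / 1000 = -0.1186, -115.5 mm / 1000 = -0.1155, -1.53 rad / 1.5708 = -0.974.

Emit:
{"fn": "drive_effector", "kwargs": {
  "plan": [0,0,-0.1082,-0.001,-0.0195,0,0,0,0,-0.2165,-0.0053,-0.0386,0,0,0,0,-0.3247,-0.0128,-0.0566,0,0,0,0,-0.4329,-0.0232,-0.0732,0,0,0,0,-0.5411,-0.0362,-0.0877,0,0,0,0,-0.6494,-0.0516,-0.0998,0,0,0,0,-0.7576,-0.0687,-0.1092,0,0,0,0,-0.8658,-0.0872,-0.1155,0,0,0,0,-0.974,-0.1065,-0.1186,0,0,0,0,-0.974,-0.1065,-0.1186,0,0,0,0,-0.974,-0.1065,-0.1186,0,0.6,0,0,-0.974,-0.1065,-0.1186,0,0.6,0,0,-0.974,-0.1065,-0.1186,-0.05,0.6,0,0,-0.974,-0.1065,-0.1186,-0.09,1,0,0,-0.974,-0.1065,-0.1186,-0.09,1]
}}

```text
time: 5.28
ee_pos: [615.0, 44.5, 242.1]
ee_rot: [0.782, -0.623, 0.001, -0.002]
force: [-1.2, 0.7, -1.2]
finger_gap: 0.679
grasp_force: 0.0
```

```bash
python3 w.py side s2
```

Run:
```python
from rig import bot
import numpy as np
s=bot.observe(); print(s["joints"].round(3),s["ee_pos"].round(1),s["ee_rot"].round(3))
```

```text
[ 3.880e-01  2.530e-01 -1.060e-01 -1.000e-03 -1.209e+00 -1.640e-01] [614.6  44.4 240.2] [ 0.782 -0.623  0.    -0.001]
```

View pics/s2.png

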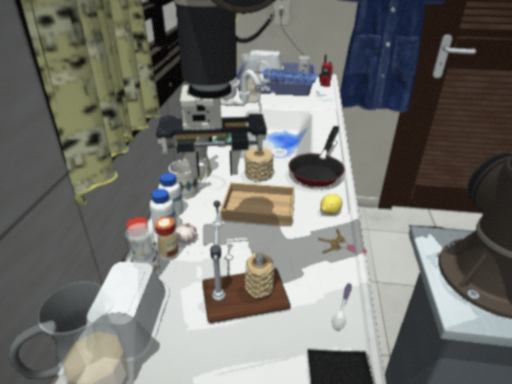

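The side view shows the guide arm swung aside (knob at (217,205), pillar at (215,255)), and the spool is free at (260,277).

Create d.py:
```python
from rig import bot
import numpy as np,sys
from scipy.spatial.transform import Rotation as R
# args: x y z yaw_of_tool_y_deg -> row in tool axes
x,y,z,yaw=map(float,sys.argv[1:]); s=bot.observe(); T=R.from_quat(s["ee_rot"])
a=np.radians(yaw); ty=np.array([np.cos(a),np.sin(a),0]); tz=np.array([0,0,-1]); G=R.from_matrix(np.c_[np.cross(ty,tz),ty,tz])
print((T.inv()*G).as_rotvec().round(3),T.inv().apply(np.array([x,y,z])-s["ee_pos"]).round(1))
```

```bash
python3 d.py 513 128 235 110
```

```text
[-0.002  0.003  1.446] [-104.1   80.4    5.1]
```

Scaled: -104 mm / 1000 = -0.104, -91 mm / 1000 = -0.091, 1.446 rad / 1.5708 = 0.9206.

Emit:
{"fn": "drive_effector", "kwargs": {
  "plan": [0,0,0.1146,-0.013,0.01,0,1,0,0,0.2292,-0.026,0.02,0,1,0,0,0.3438,-0.039,0.03,0,1,0,0,0.4584,-0.052,0.04,0,1,0,0,0.573,-0.065,0.05,0,1,0,0,0.6875,-0.078,0.06,0,1,0,0,0.8021,-0.091,0.07,0,1,0,0,0.9206,-0.104,0.08,0.004,1,0,0,0.9206,-0.104,0.08,0.004,1,0,0,0.9206,-0.104,0.08,0.004,1]
}}

```text
time: 6.58
ee_pos: [513.5, 127.4, 234.3]
ee_rot: [-0.176, 0.984, -0.0, -0.0]
force: [0.1, 0.3, -0.8]
finger_gap: 0.997
grasp_force: 0.0
```

```bash
python3 w.py wrist w3;python3 w.py scene c3
```

Run:
```python
from v import *
from scipy.optimize import least_squares
for n in ("w3","s2","c3"):
    c=dict(np.load(n+".npz")); W=world(c); d=np.hypot(W[...,0]-513,W[...,1]-128)
    m=(d<34)&(W[...,2]>96)&(W[...,2]<105); q=W[m][:,:2].astype(np.float32); 
    if len(q)>5: print(n,"top",len(q),cv2.minEnclosingCircle(q))
    m=(d<20)&(W[...,2]>106)&(W[...,2]<118); print("spindle",m.sum(),np.nanmean(W[m],0))
    m=(d<50)&(W[...,2]>35)&(W[...,2]<95); q=W[m]
    if len(q)>20: print("side",len(q),least_squares(lambda p:np.hypot(q[:,0]-p[0],q[:,1]-p[1])-28.5,(513,128),loss="soft_l1",f_scale=1.).x)
    k=(np.hypot(W[...,0]-615,W[...,1]-44)<25)&(W[...,2]>158)&(W[...,2]<180); print("knob",k.sum(),np.nanmean(W[k],0))
```

```text
w3 top 1252 ((514.5347900390625, 130.0770263671875), 27.016292572021484)
spindle 134 [514.25351836 125.36156308 109.74980295]
side 935 [515.02776254 128.66187429]
knob 0 [nan nan nan]
s2 top 313 ((513.3474731445312, 127.568359375), 27.409873962402344)
spindle 32 [513.98582608 126.53881948 110.07805785]
side 662 [513.77060999 126.06851545]
knob 46 [614.13455323  43.15335761 168.69358778]
c3 top 186 ((512.4517211914062, 131.6467742919922), 27.636688232421875)
spindle 19 [512.87733909 128.91882327 110.0400609 ]
side 587 [514.29803617 128.2510779 ]
knob 39 [612.74937304  44.94613081 167.92966165]<stdin>:10: RuntimeWarning: Mean of empty slice
```

View pics/w3.png

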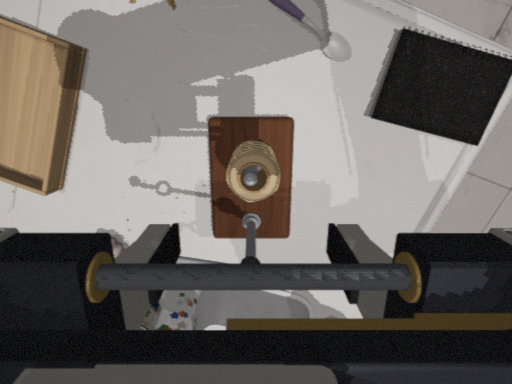

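The wrist view shows the spool at (253,172) around the spindle tip, free of the guide arm, and aligned between the fingers. Descend and grip.

Scaled: 169 mm / 1000 = 0.169, 130 mm / 1000 = 0.13.

Emit:
{"fn": "drive_effector", "kwargs": {
  "plan": [0,0,0,0,0.001,0.05,1,0,0,0,0,0.001,0.095,1,0,0,0,0,0.001,0.13,1,0,0,0,0,0.001,0.155,1,0,0,0,0,0.001,0.169,1,0,0,0,0,0.001,0.169,1,0,0,0,0,0.001,0.169,0,0,0,0,0,0.001,0.169,0,0,0,0,0,0.001,0.169,0,0,0,0,0,0.001,0.169,0,0,0,0,0,0.001,0.169,0,0,0,0,0,0.001,0.169,0],
  "grip_n": 15
}}

```text
time: 8.18
ee_pos: [513.3, 128.5, 66.1]
ee_rot: [-0.174, 0.985, 0.0, 0.0]
force: [-0.6, 0.4, 5.9]
finger_gap: 0.658
grasp_force: 15.0
```

Run:
```python
from v import *
for n in ("scene0","side0"):
    c=dict(np.load(n+".npz")); W=world(c); hsv=cv2.cvtColor(c["pixels"],cv2.COLOR_RGB2HSV)
    m=(abs(W[...,0]-545)<130)&(abs(W[...,1]+190)<120)&(W[...,2]>29)&(W[...,2]<40)
    m=cv2.morphologyEx(m.astype(np.uint8),cv2.MORPH_CLOSE,np.ones((3,3)))
    k,l,st,_=cv2.connectedComponentsWithStats(m); print(st[1:][st[1:,4]>20].tolist())
    i=1+st[1:,4].argmax(); q=W[(l==i)&(W[...,2]>29)&(W[...,2]<40)]; print(n,cv2.minAreaRect(q[:,:2].astype(np.float32)))
    m=(abs(W[...,0]-545)<130)&(abs(W[...,1]+190)<120)&(W[...,2]>3.5)&(W[...,2]<9)&(hsv[...,1]>60); q=W[m]; print("floor",m.sum(),np.percentile(q,[2,50,98],axis=0).round().tolist())
```

```text
[[224, 193, 81, 36, 373]]
scene0 ((550.75439453125, -175.4919891357422), (192.12884521484375, 151.04905700683594), 0.4041317105293274)
floor 644 [[457.0, -253.0, 4.0], [556.0, -190.0, 5.0], [641.0, -104.0, 9.0]]
[[220, 182, 75, 36, 428], [259, 184, 25, 3, 30]]
side0 ((551.19287109375, -180.71653747558594), (189.43727111816406, 152.98194885253906), 0.08057552576065063)
floor 990 [[466.0, -254.0, 4.0], [551.0, -187.0, 6.0], [638.0, -107.0, 9.0]]
```

Scaled: -125 mm / 1000 = -0.125, -120 mm / 1000 = -0.12.

Emit:
{"fn": "drive_effector", "kwargs": {
  "plan": [0,0,0,0,0,-0.01,0,0,0,0,0,0,-0.03,0,0,0,0,0,0,-0.055,0,0,0,0,0,0,-0.08,0,0,0,0,0,0,-0.105,0,0,0,0,0,0,-0.12,0,0,0,0,0,0,-0.125,0,0,0,0,0,0,-0.125,0,0,0,0,0,0,-0.125,0],
  "grip_n": 20
}}

```text
time: 9.3
ee_pos: [512.5, 128.1, 189.6]
ee_rot: [-0.173, 0.985, -0.0, -0.001]
force: [-0.3, 0.3, -1.1]
finger_gap: 0.662
grasp_force: 20.0
```

```bash
python3 d.py 551 -178 191 180
```

```text
[ 1.000e-03 -2.000e-03 -1.222e+00] [  68.4 -300.8   -1.3]
```

Scaled: -301 mm / 1000 = -0.301, -296 mm / 1000 = -0.296, -1.222 rad / 1.5708 = -0.7779.

Emit:
{"fn": "drive_effector", "kwargs": {
  "plan": [0,0,-0.0637,0.005,-0.02,0,0,0,0,-0.1401,0.014,-0.06,0,0,0,0,-0.2355,0.022,-0.098,0,0,0,0,-0.331,0.031,-0.136,0,0,0,0,-0.4265,0.04,-0.174,0,0,0,0,-0.522,0.049,-0.212,0,0,0,0,-0.6175,0.057,-0.25,0,0,0,0,-0.713,0.064,-0.28,0,0,0,0,-0.7779,0.068,-0.296,0,0,0,0,-0.7779,0.068,-0.301,0,0,0,0,-0.7779,0.068,-0.301,0,0,0,0,-0.7779,0.068,-0.301,0,0]
}}

```text
time: 10.8
ee_pos: [551.9, -177.1, 190.4]
ee_rot: [-0.707, 0.707, 0.0, -0.0]
force: [0.1, 1.3, -0.9]
finger_gap: 0.662
grasp_force: 20.0
```

```bash
python3 w.py side s4; python3 d.py 551 -178 55 180
```

Run:
```python
from v import *
c=dict(np.load("s4.npz"));W=world(c); print("bottom z est", [W[v,255].round().tolist() for v in range(150,215,8)])
```

```text
[ 0.  0. -0.] [  0.9   1.  135.5]
bottom z est [[559.0, -152.0, 195.0], [559.0, -152.0, 172.0], [580.0, -321.0, 49.0], [580.0, -321.0, 21.0], [579.0, -314.0, -4.0], [571.0, -253.0, 8.0], [566.0, -216.0, 5.0], [561.0, -176.0, 7.0], [552.0, -110.0, 30.0]]
```

View pics/s4.png

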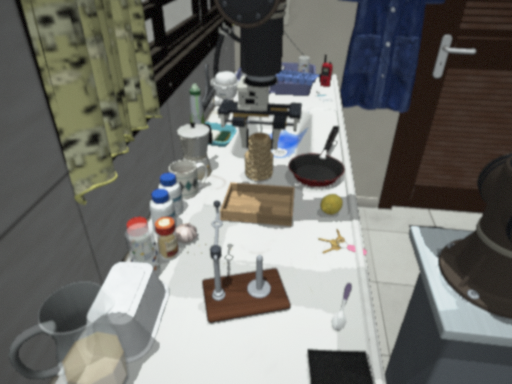

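The side view shows the spool held upright at (258,155) above the tray, with the spindle bare at (260,275).

Scaled: 138 mm / 1000 = 0.138, 137 mm / 1000 = 0.137.

Emit:
{"fn": "drive_effector", "kwargs": {
  "plan": [0,0,0,0,0,0.04,0,0,0,0,0,0,0.085,0,0,0,0,0,0,0.115,0,0,0,0,0,0,0.128,0,0,0,0,0,0,0.134,0,0,0,0,0,0,0.137,0,0,0,0,0,0,0.138,0,0,0,0,0,0,0.138,0,0,0,0,0,0,0.138,0]
}}

```text
time: 11.98
ee_pos: [552.2, -177.8, 53.1]
ee_rot: [-0.707, 0.707, -0.0, 0.0]
force: [-0.0, 0.4, -0.3]
finger_gap: 0.657
grasp_force: 20.0
```

No contact yet; ease down slightly.

Scaled: 2 mm / 1000 = 0.002, 1.5 mm / 1000 = 0.0015.

Emit:
{"fn": "drive_effector", "kwargs": {
  "plan": [0,0,0,0,0,0.001,0,0,0,0,0,0,0.0015,0,0,0,0,0,0,0.002,0,0,0,0,0,0,0.002,0]
}}

```text
time: 12.48
ee_pos: [552.2, -177.9, 51.1]
ee_rot: [0.707, -0.707, 0.0, -0.0]
force: [-1.3, -0.1, 5.5]
finger_gap: 0.66
grasp_force: 20.0
```

Contact (5.5 N). Release and retreat.

Scaled: -180 mm / 1000 = -0.18, -140 mm / 1000 = -0.14.

Emit:
{"fn": "drive_effector", "kwargs": {
  "plan": [0,0,0,0,0,0,0.75,0,0,0,0,0,0,0.85,0,0,0,0,0,0,0.9,0,0,0,0,0,0,0.9,0,0,0,0,0,0,0.9,0,0,0,0,0,-0.03,0.9,0,0,0,0,0,-0.08,0.9,0,0,0,0,0,-0.14,0.9,0,0,0,0,0,-0.18,0.9,0,0,0,0,0,-0.18,0.9,0,0,0,0,0,-0.18,0.9]
}}

```text
time: 13.85
ee_pos: [551.5, -177.6, 230.0]
ee_rot: [-0.707, 0.707, 0.0, -0.0]
force: [0.5, 0.3, -0.1]
finger_gap: 0.898
grasp_force: 0.0
```

```bash
python3 w.py side s5
```

Run:
```python
from v import *
c=dict(np.load("s5.npz"));W=world(c); d=np.hypot(W[...,0]-552,W[...,1]+178)
m=(d<36)&(W[...,2]>80)&(W[...,2]<92); print(m.sum(),W[m].mean(0),W[m].std(0),cv2.minEnclosingCircle(W[m][:,:2].astype(np.float32)))
k=(np.hypot(W[...,0]-613,W[...,1]-44)<25)&(W[...,2]>158)&(W[...,2]<180); print("knob",k.sum(),np.nanmean(W[k],0))
```

```text
143 [ 550.9577777  -174.99858033   83.08577635] [14.08707549 14.02667875  1.61969107] ((551.114990234375, -178.05458068847656), 27.327497482299805)
knob 46 [614.17240255  43.34910038 168.94409413]
```

View pics/s5.png

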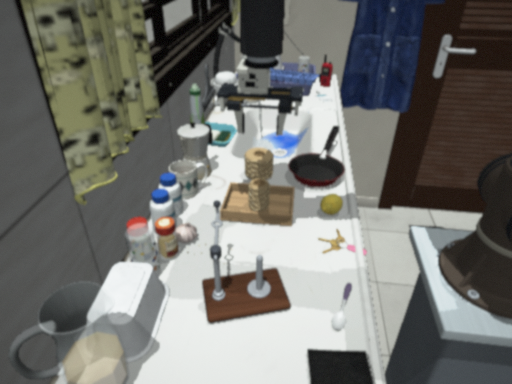

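The used spool stands upright in the tray at (258,195) with its top about 85 mm up. The full spool behind it at (258,160) is undisturbed, the guide arm is still aside with its knob at (217,205), and the gripper is clear.

```bash
python3 -c "
from rig import bot
print(bot.job_done())"
```

```text
the job is handed in; nothing more can be done
None
```

The job is handed in (no verdict was returned): the used spool stands upright in the middle of the tray, the guide arm is swung about 1.4 rad aside, and the full spool was not touched; it took about 14 s of the 64 s allowed.

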